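Index the streaking turntable to its next hole

ROBOT

A 6-joint arm with a two-finger parallel gripper is mounted at the origin on a cart in front of the work surface, level with it; the furniture and walls round the work are solid. World frame = base frame: x ahead of the robot, y to its left, z up, the work surface at z = 0. Lengths are in m, angles in degrees, forces in N, time in s.
With the tool pointing down it reaches from about 0.35 to 0.875 m from the base axis. Payload 4.2 kg.
Tool frame: the origin (TCP) lies on the centre line of the jaws, within the pads' length; the fingertips stand 17 mm ahead of it and the grasp point (between the pads) lies 2 mm behind it; z points along the fingers, y is the direction in which the jaws open and shut (so a half turn about z gives the same grasp; the last joint's range is limited). The gripper opens to 87 mm and grips with 3 to 60 N. Pads are 19 mm wide; open, the fingers measure 117 mm over their backs; the gripper's body (75 mm by 190 mm) begins 51 mm behind the grasp point.
Start: joints at [-51.245, 22.042, 0.453, 0, -68.411, -14.817], TCP at [0.254, -0.571, 0.24] pointing down, gripper open.
Joint ranges: [-179.83, 179.83], [-69.29, 118.12], [-61.27, 80.66], [-181.25, 117.63], [-171.15, -9.14], [-177.46, 177.46]. Speed limits (degrees/s): [159.86, 159.86, 180, 180, 180, 180].

INTERFACE

Orientations are given as a 3x3 rotation matrix whose columns are the frame's x, y, z axes.
In Python, from station import * gives the robot as it stands.
- The arm moves only by the tool play_rows, never from a script. Its argument "targets" is a list that holds one entry, the list of rows, each a list of 5 numbers: the closure, from 0 (fully open) to 1 (shut), then the shift along the world's x, y, z in m, then the turn about the world's z in rad. In form: [[[gripper, x, y, z, twist], ...]]. A call has 1 to 5 rows; each row is the pose to reach, as a shift and turn from the pose commanded when the call began; what a row does not reach only later rows make up. A row lasts 1/12 s, in which the tool goes at most 41.7 mm and 7.16 degrees, less where a joint would pass 70% of its speed; a pose out of reach is approached as far as the arm can. A call with a gripper value outside its range is refused whole. The fingers move at their own pace and stop on an object; the grip force is fixed at half the most. Time passes only in rows, so rows that repeat a pose let the fingers close. It gives the time, the measured TCP pose, the force and the opening at its end, in the units of the state.
- sense(): the state, without advancing time (a new reading comes with each control period).
- capture(name): name is "scene" or "top" or "wrist"; returns the picture (480x640x3 uint8, blue, green, red); there is no depth.
- get_calibration(name): a dict with "camera_matrix" (3x3 intrinsics, pixels), "T" (4x4, takes a point from camera to world coordinates). Camera axes: x right, y up, looking along -z (the intrinsics and any distortion apply to the point x, -y, -z); pixel columns grow to the right and rows downward; lengths in m; the calibration is good to about 2 mm. A picture is of the moment at which its call begins: read the wrist's pose just before it. get_calibration takes no time and is no camera call; for the wrist camera it gives the pose at the moment of the call.
- finish_job(): hands the job in, once; it reports no verdict.
The state is a dict: "time_s": time; "joints": joint angles; "joint_velocities": joint speeds; "effort": joint torques, N m; "tcp_pos": TCP position; "ee_rot": TCP orientation; "wrist_force": force on the tool from outside, world axes, zero at the start; "moment": the same for the moment, N m; "gripper_width": opening from 0.0 (shut) to 1.0 (fully open).
Only numpy, scipy, OpenCV 4.12 (cv2) and the standard library are available. Lean on these libraries where they do the work, as an engineer would, in place of code of your own. Each camera call takes 0.05 s, during which the arm holds its last target. There are 200 camera calls.

TASK

The dish on the streaking turntable is ready for its next sector: with closed fingertips press the spring plunger on the turntable's arm in and push the turntable round, towards the upright tab beside the plunger (counterclockwise from above), to the next hole only, where the plunger must spring up again and lock. Do not pinch or lift anything, do not touch the dish, and leave the bung, beaker and tape roll as they stand; finish with the hand clear.

Things in the scene. Friction and masses are not known exactly. Their poses are not given: they have to be found in the camera images.
- index_base: fixed round grey base of the indexing turntable, 220 mm diameter, top 28 mm above the bench; its origin is on the turning axis, on the bench. Its top has a ring slot with six steel-bushed holes 60 degrees apart on an 85 mm radius; the whole base is placed and yawed differently each time. Its -y axis points to the hole that the plunger is locked in at the start (hole_0)
- turntable (a joint): angle of the turntable on the base, rad: 0 at the start, growing counterclockwise seen from above; the next hole is at 1.047 (60 degrees). It turns freely with light friction (about 0.06 N m, so under 1 N at the tab) and stops where it is left. With the plunger up in a hole it is locked, with about 0.02 rad of play either way
- plunger (a joint): how far the spring plunger is pressed down, m: 0 up, 0.010 at its stop; the spring pushes up with 4 N (top) to 8 N (stop). Its collar leaves the hole at 0.005: press to 0.007 or more to turn. Turned over 0.03 rad out of a hole and let go, it stays down at about 0.005, sliding under the plate with little drag, until it comes within 0.02 rad of a hole, where it springs up and locks
- plunger_head (a point): centre of the flat top of the plunger's black round head, 36 mm diameter and 7 mm thick, on the arm at 85 mm from the turning axis; 62.5 mm above the bench when up. It moves with the plunger and the table; its x axis points counterclockwise along the arc, towards the tab, and its z axis up
- tab_face (a point): on the upright push tab of the turntable's arm: centre line of the face that looks at the plunger, 80 mm above the bench. The tab is an aluminium plate 8 mm thick, 36 mm wide along the radius, its top 95 mm above the bench; this face stands 23 mm from the plunger's axis on the counterclockwise side (x of this point points away from the plunger). The other side of the plunger is open
- hole_1 (a point): centre, at the top of the base, 28 mm above the bench, of the next hole, where the plunger has to be at the end; it is fixed on the base
- table_center (a point): centre of the turntable's top, 43 mm above the bench, on the turning axis. The turntable is an aluminium disc of 144 mm diameter with a radial arm 58 mm wide, top also at 43 mm, reaching 107 mm from the axis under the plunger; a low ring, 70 mm outside, 5 mm high, in its middle holds the dish
- dish: white petri dish, 60 mm diameter, 15 mm high, loose in the ring on the turntable, origin at the centre of its underside; it rides along and is not to be touched
- bung: cream rubber stopper, 24 mm diameter, 22 mm high, standing loose on the bench beside the base; origin at the centre of its underside; leave it
- beaker: glass beaker, 53 mm diameter, 70 mm high, standing loose on the bench behind the base's left side; origin at the centre of its underside; leave it
- tape_roll: roll of tape, 72 mm diameter, 19 mm high, lying loose on the bench to the right of the base; origin at the centre of its underside; leave it
- tab_back (a point): centre of the rear face of the push tab, on the side away from the plunger, 69 mm above the bench. This face is not to be touched: the tab is pushed from the plunger's side and never pinched
There are look-alikes about, which are no part of the job. There is more than one size of the index_base; the job needs the larger.

How it is judged:
By the outcome, as a careful person would: the job done as asked, in the order asked, and still so for the second after the job is handed in, with the robot touching nothing.
It also fails if it takes over 40 s, if anything falls off the work surface, if the arm or the gripper's body presses on something with over 40 N, if the wrist force passes 120 N, or if a joint passes its speed limit or range.

## Working session

There is one attempt and no reset: what is moved stays moved. The work goes in short steps, Python scripts to look and compute and a tool call to move; the robot and the scene stay as the last step left them, time stands still between calls to the robot, and variables do not carry over. Pictures are saved under pics/ and viewed, on a budget of 10 in all, crops included, one or two more only if the job needs it, and the job is handed in when it is done.

Besides the shell and the picture viewer there is one more tool, called after "Emit:" by a JSON object that holds its "op" and its "data", one argument or row to a line. play_rows: Moves the arm, as the interface text tells. Its arguments: {"type":"object","properties":{"targets":{"type":"array","items":{"type":"array","items":{"type":"array","items":{"type":"number"}}}}},"required":["targets"]}

```bash
mkdir -p pics; ls; python3 - <<'E'
from station import *
import cv2,numpy as np
print(sense())
for n in("scene","top"):
    c=get_calibration(n);print(n,c);cv2.imwrite(f"pics/{n}0.png",capture(n))
E
```

```text
pics
{'time_s': 0.0, 'joints': array([-5.12445943e+01,  2.20916327e+01,  3.80038627e-01, -3.32796541e-02,
       -6.84108420e+01, -1.48161281e+01]), 'joint_velocities': array([-0.08971553, -0.1515502 , -0.06800067, -0.06105625,  0.07184482,
       -0.07671803]), 'effort': array([ 4.87448051e-04, -3.90657806e+01,  1.87401563e+01,  4.21955198e+00,
        1.10552309e-02, -1.98477874e-04]), 'tcp_pos': array([ 0.25340543, -0.57069859,  0.23844104]), 'ee_rot': array([[-9.14062929e-01, -4.05571353e-01, -9.16486694e-04],
       [-4.05572387e-01,  9.14060731e-01,  2.00446790e-03],
       [ 2.47697398e-05,  2.20391150e-03, -9.99997571e-01]]), 'wrist_force': array([-0.21423218, -0.44399444, -1.20551526]), 'moment': array([-0.00251247, -0.00680122,  0.0148132 ]), 'gripper_width': 0.9979188069595232}
scene {'camera_matrix': array([[445.05762781,   0.        , 320.14222563],
       [  0.        , 445.05762781, 249.37402884],
       [  0.        ,   0.        ,   1.        ]]), 'T': array([[-0.8457161 ,  0.38130752, -0.3733214 ,  0.13895723],
       [-0.53341278, -0.58395581,  0.61193661,  0.74221319],
       [ 0.01533283,  0.71665904,  0.69725513,  0.68775703],
       [ 0.        ,  0.        ,  0.        ,  1.        ]])}
top {'camera_matrix': array([[611.72759318,   0.        , 323.18028714],
       [  0.        , 611.72759318, 233.31307693],
       [  0.        ,   0.        ,   1.        ]]), 'T': array([[ 0.0182874 ,  0.98011067, -0.19760728,  0.19407603],
       [-0.99979971,  0.0195333 ,  0.0043574 ,  0.17051072],
       [ 0.00813065,  0.19748801,  0.98027158,  1.41254803],
       [ 0.        ,  0.        ,  0.        ,  1.        ]])}
```

View pics/top0.png

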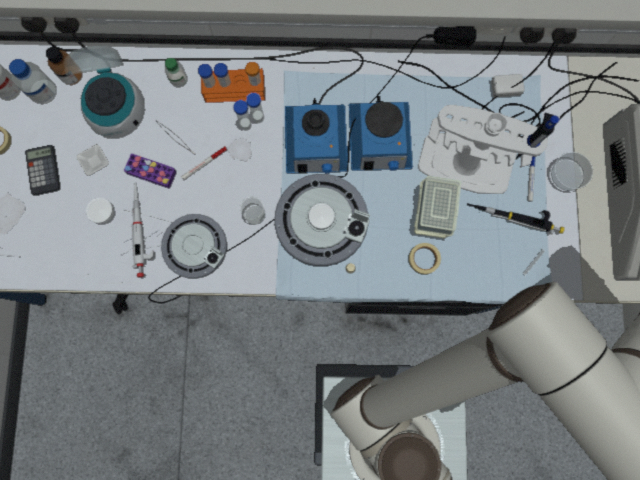

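View pics/scene0.png

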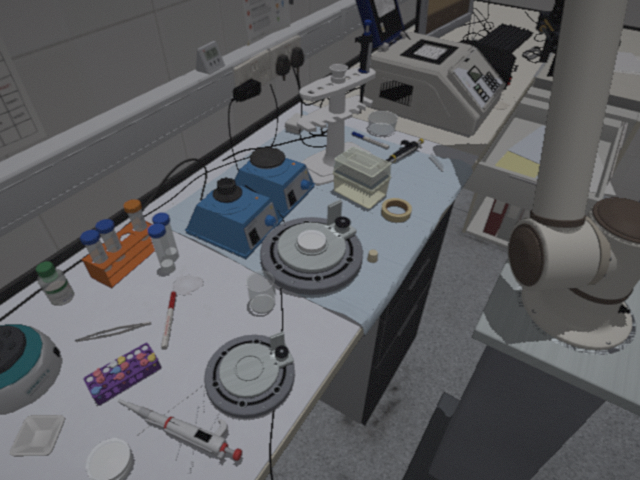

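Two look-alikes: the large base with the dish at top (322,217) / scene (311,255), and a smaller empty one at top (194,246) / scene (250,373). I choose the large one, with its plunger at top (356,228). Next I check it in a close crop and localise it.

```bash
cat > h.py <<'E'
from station import *
import cv2,numpy as np
def px2w(n,u,v,z,c=None):
    c=c or get_calibration(n);K=c["camera_matrix"];T=c["T"]
    d=T[:3,:3]@np.array([(u-K[0,2])/K[0,0],-(v-K[1,2])/K[1,1],-1.]);o=T[:3,3]
    return (o+d*(z-o[2])/d[2]).round(4)
def w2px(p,c):
    K=c["camera_matrix"];T=c["T"];q=T[:3,:3].T@(np.array(p)-T[:3,3])
    return np.array([K[0,0]*q[0]/-q[2]+K[0,2],K[1,1]*q[1]/q[2]+K[1,2]])
E
python3 - <<'E'
from h import *
for n,pl,ct in(("top",(356,228),(322,216)),("scene",(342,222.5),(312,241))):
    print(n,px2w(n,*pl,.0625),px2w(n,*ct,.059))
for s in((194,246),(212,257)):print(px2w("top",*s,.05))
t=cv2.imread("pics/top0.png")[165:275,262:382];s=cv2.imread("pics/scene0.png")[190:300,252:372]
cv2.imwrite("pics/c1.png",np.hstack([cv2.resize(i,(400,367),interpolation=2) for i in(t,s)]))
E
```

```text
top [0.4799 0.0907 0.0625] [0.507  0.1679 0.059 ]
scene [0.4786 0.0977 0.0625] [0.5029 0.1786 0.059 ]
[0.4337 0.4557 0.05  ]
[0.4094 0.4137 0.05  ]
```

View pics/c1.png

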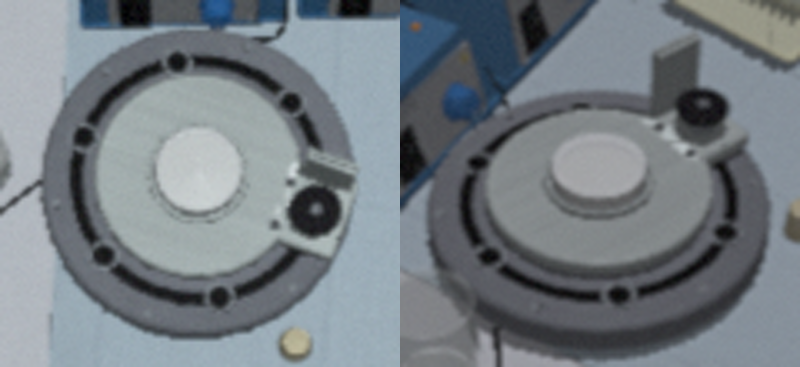

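```bash
python3 - <<'E'
from h import *
from scipy.optimize import least_squares
f=120/400
top=np.array([(291,102),(178,62),(84,136),(104,255),(219,297),(315,209)])*f+[262,165]
sc=np.array([(479,161),(489,256),(619,294),(725,231),(702,104)])*f+[252-120,190]
ct,cs=get_calibration("top"),get_calibration("scene")
def P(c,a,z):return [c[0]+.085*np.cos(a),c[1]+.085*np.sin(a),z]
def res(q,w):
    r=[]
    if w!="s":
        for k,p in zip([1,2,3,4,5,0],top):r+=list(w2px(P(q,q[2]+k*np.pi/3,.0625 if k==0 else .028),ct)-p)
    if w!="t":
        for k,p in zip([3,4,5,6,0],sc):
            # scene holes listed left.. assign by nearest below
            z=.0625 if k==0 else .028
            c=[w2px(P(q,q[2]+j*np.pi/3,z),cs)-p for j in ([0] if k==0 else range(1,6))]
            r+=list(min(c,key=np.linalg.norm))
    return np.array(r)
for w in"tsb":
    s=least_squares(res,[.507,.17,-1.23],args=(w,));q=s.x
    print(w,q,np.degrees(q[2]),np.abs(s.fun).max(),"\n",s.fun.round(1))
    print("head",P(q,q[2],.0625),"hole1",P(q,q[2]+np.pi/3,.028))
E
```

```text
t [ 0.50850239  0.16912657 -1.90551105] -109.17774078184993 0.3218102177959281 
 [ 0.1  0.1 -0.1 -0.1 -0.   0.2 -0.2 -0.2 -0.  -0.1  0.3  0. ]
head [np.float64(0.48057991401429345), np.float64(0.0888437239115608), 0.0625] hole1 [np.float64(0.5640681362794618), np.float64(0.10480357174923889), 0.028]
s [ 0.48881698  0.1693666  -1.1241283 ] -64.40780707187028 17.935670730141567 
 [ 13.2  -3.2   3.3  -4.   -2.8   3.4   3.9  10.2 -17.9  -7.6]
head [np.float64(0.5255338184930645), np.float64(0.09270583258816918), 0.0625] hole1 [np.float64(0.5735655698229153), np.float64(0.16283393582921923), 0.028]
b [ 0.5084999   0.17007211 -1.90575687] -109.19182529527507 1.0154996122139721 
 [-0.3  0.1 -0.5 -0.1 -0.4  0.2 -0.6 -0.2 -0.4 -0.1 -0.1  0.   0.1 -0.3
  0.4 -0.8  0.  -0.5  0.3 -0.2  0.4 -1. ]
head [np.float64(0.4805576929714586), np.float64(0.08979612880953161), 0.0625] hole1 [np.float64(0.564049835981948), np.float64(0.1057354529958318), 0.028]
```

Fit agrees across views (about 1 px): centre (0.5085, 0.1695), plunger at −109.2°, head (0.4805, 0.089). I move over it with the gripper shut.

Emit:
{"op": "play_rows", "data": {
  "targets": [
    [[1,0.013,0.038,0,-0.12],[1,0.026,0.076,0,-0.24],[1,0.039,0.114,0,-0.36],[1,0.052,0.152,0,-0.48],[1,0.065,0.19,0,-0.6]]
  ]
}}

```text
time_s: 0.52
tcp_pos: [0.3165, -0.3861, 0.2391]
ee_rot: [[-0.986, 0.166, -0.001], [0.166, 0.986, 0.001], [0.001, 0.001, -1.0]]
wrist_force: [0.9, 0.4, 0.2]
gripper_width: 0.707
```

Emit:
{"op": "play_rows", "data": {
  "targets": [
    [[1,0.013,0.038,0,-0.1],[1,0.026,0.076,0,-0.15],[1,0.039,0.114,0,-0.15],[1,0.052,0.152,0,-0.15],[1,0.065,0.19,0,-0.15]]
  ]
}}

```text
time_s: 0.93
tcp_pos: [0.3814, -0.1961, 0.2395]
ee_rot: [[-0.952, 0.306, 0.0], [0.306, 0.952, 0.0], [0.0, 0.0, -1.0]]
wrist_force: [2.1, -0.3, 0.0]
gripper_width: 0.325
```

Emit:
{"op": "play_rows", "data": {
  "targets": [
    [[1,0.013,0.038,0,0],[1,0.026,0.076,0,0],[1,0.039,0.114,0,0],[1,0.052,0.152,0,0],[1,0.065,0.19,0,0]]
  ]
}}

```text
time_s: 1.35
tcp_pos: [0.4464, -0.0059, 0.2396]
ee_rot: [[-0.952, 0.306, 0.0], [0.306, 0.952, 0.0], [-0.0, 0.0, -1.0]]
wrist_force: [1.0, 0.0, -0.3]
gripper_width: 0.021
```

Emit:
{"op": "play_rows", "data": {
  "targets": [
    [[1,0.013,0.035,-0.01,-0.02],[1,0.026,0.07,-0.03,-0.02],[1,0.034,0.089,-0.06,-0.02],[1,0.034,0.089,-0.08,-0.02],[1,0.034,0.089,-0.08,-0.02]]
  ]
}}

```text
time_s: 1.77
tcp_pos: [0.4776, 0.0811, 0.155]
ee_rot: [[-0.946, 0.324, -0.01], [0.324, 0.946, -0.004], [0.008, -0.007, -1.0]]
wrist_force: [-2.0, -0.3, 0.1]
gripper_width: 0.002
```

```bash
python3 - <<'E'
from h import *
s=sense();print(s["tcp_pos"],s["gripper_width"],s["joints"])
c=get_calibration("wrist");i=capture("wrist")
for n,p in(("head",(.4805,.0892,.0625)),("tip",s["tcp_pos"]-[0,0,.017])):print(n,w2px(p,c))
cv2.imwrite("pics/w1.png",i)
E
```

```text
[0.47764077 0.08107542 0.154967  ] 0.002276821229718392 [ 2.88382201e+01  1.35784570e+01 -2.53537161e+01 -1.10070716e-01
 -5.16685586e+01 -1.37679326e+02]
head [322.43048835 257.58315977]
tip [308.39220113 307.24519297]
```

View pics/w1.png

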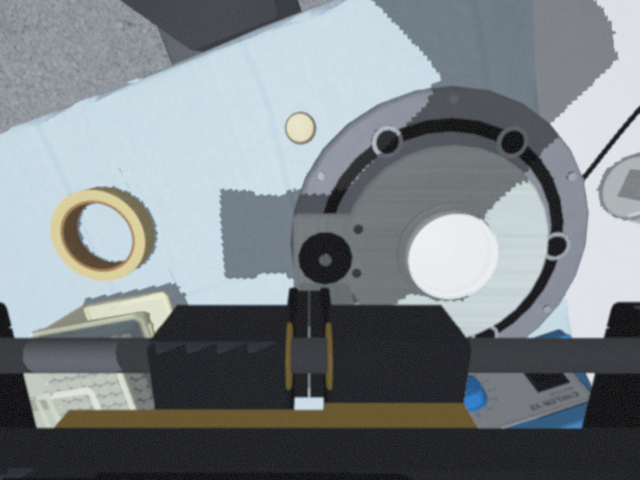

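Wrist view: head at (325,258) vs predicted (322,258), about 1.8 mm inward; chosen plunger on the large base with the dish confirmed. The rest is clear, so I settle and descend.

Emit:
{"op": "play_rows", "data": {
  "targets": [
    [[1,0,0.001,0,0],[1,0,0.001,0,0],[1,0,0.001,-0.015,0],[1,0,0.001,-0.03,0],[1,0,0.001,-0.03,0]]
  ]
}}

```text
time_s: 2.23
tcp_pos: [0.4795, 0.0811, 0.129]
ee_rot: [[-0.945, 0.327, -0.002], [0.327, 0.945, -0.0], [0.002, -0.001, -1.0]]
wrist_force: [0.1, -1.4, -0.0]
gripper_width: 0.005
```

Emit:
{"op": "play_rows", "data": {
  "targets": [
    [[1,0.004,0.008,0,0],[1,0.004,0.008,-0.015,0],[1,0.004,0.008,-0.03,0],[1,0.004,0.008,-0.045,0],[1,0.004,0.008,-0.045,0]]
  ]
}}

```text
time_s: 2.65
tcp_pos: [0.4843, 0.09, 0.0839]
ee_rot: [[-0.946, 0.326, -0.002], [0.326, 0.946, -0.001], [0.001, -0.001, -1.0]]
wrist_force: [-0.3, -0.1, 0.2]
gripper_width: 0.006
```

Emit:
{"op": "play_rows", "data": {
  "targets": [
    [[1,0,0,-0.004,0],[1,0,0,-0.007,0],[1,0,0,-0.01,0],[1,0,0,-0.0125,0],[1,0,0,-0.0125,0]]
  ]
}}

```text
time_s: 3.07
tcp_pos: [0.486, 0.0907, 0.0733]
ee_rot: [[-0.946, 0.324, 0.003], [0.324, 0.946, 0.001], [-0.003, 0.002, -1.0]]
wrist_force: [-0.2, -0.0, 5.3]
gripper_width: 0.002
```

Emit:
{"op": "play_rows", "data": {
  "targets": [
    [[1,-0.001,0,-0.0015,0],[1,-0.001,0,-0.0015,0],[1,-0.001,0,-0.0015,0]]
  ]
}}

```text
time_s: 3.32
tcp_pos: [0.4855, 0.0909, 0.0723]
ee_rot: [[-0.946, 0.324, 0.005], [0.324, 0.946, 0.002], [-0.004, 0.003, -1.0]]
wrist_force: [0.9, 1.0, 5.6]
gripper_width: 0.006
```

Emit:
{"op": "play_rows", "data": {
  "targets": [
    [[1,0,0,-0.001,0],[1,0,0,-0.002,0],[1,0,0,-0.002,0],[1,0,0,-0.002,0]]
  ]
}}

```text
time_s: 3.65
tcp_pos: [0.4855, 0.0908, 0.0704]
ee_rot: [[-0.946, 0.324, 0.005], [0.324, 0.946, 0.002], [-0.004, 0.003, -1.0]]
wrist_force: [0.5, -0.3, 7.6]
gripper_width: 0.006
```

```bash
python3 - <<'E'
import numpy as np
C=np.array([.5085,.170]);p0=np.radians(-109.2)
f=lambda th,t=.0135:C+.085*np.array([np.cos(p0+th),np.sin(p0+th)])+t*np.array([-np.sin(p0+th),np.cos(p0+th)])
for d in range(0,69,3):print(d,f(np.radians(d)).round(4),(f(np.radians(d))-f(np.radians(d//15*15))).round(4),round(np.radians(d%15),3))
E
```

```text
0 [0.4933 0.0853] [0. 0.] 0.0
3 [0.4977 0.0846] [ 0.0045 -0.0007] 0.052
6 [0.5022 0.0842] [ 0.0089 -0.0011] 0.105
9 [0.5067 0.084 ] [ 0.0134 -0.0013] 0.157
12 [0.5112 0.084 ] [ 0.0179 -0.0013] 0.209
15 [0.5157 0.0842] [0. 0.] 0.0
18 [0.5202 0.0847] [0.0045 0.0005] 0.052
21 [0.5247 0.0855] [0.0089 0.0012] 0.105
24 [0.5291 0.0864] [0.0133 0.0022] 0.157
27 [0.5334 0.0876] [0.0177 0.0034] 0.209
30 [0.5377 0.089 ] [0. 0.] 0.0
33 [0.5419 0.0907] [0.0042 0.0016] 0.052
36 [0.546  0.0925] [0.0083 0.0035] 0.105
39 [0.55   0.0946] [0.0123 0.0056] 0.157
42 [0.5539 0.0969] [0.0162 0.0078] 0.209
45 [0.5576 0.0993] [0. 0.] 0.0
48 [0.5613 0.102 ] [0.0036 0.0027] 0.052
51 [0.5648 0.1049] [0.0071 0.0055] 0.105
54 [0.5681 0.1079] [0.0104 0.0086] 0.157
57 [0.5713 0.1111] [0.0136 0.0118] 0.209
60 [0.5743 0.1145] [0. 0.] 0.0
63 [0.5771 0.118 ] [0.0028 0.0035] 0.052
66 [0.5797 0.1217] [0.0054 0.0072] 0.105
```

Emit:
{"op": "play_rows", "data": {
  "targets": [
    [[1,0.003,-0.001,0,0],[1,0.006,-0.002,0,0],[1,0.009,-0.003,0,0],[1,0.009,-0.003,0,0]]
  ]
}}

```text
time_s: 3.98
tcp_pos: [0.495, 0.088, 0.0705]
ee_rot: [[-0.946, 0.324, 0.005], [0.324, 0.946, 0.002], [-0.004, 0.004, -1.0]]
wrist_force: [0.4, 0.1, 7.7]
gripper_width: 0.005
```

Emit:
{"op": "play_rows", "data": {
  "targets": [
    [[1,0.0045,-0.0015,0,0.052],[1,0.009,-0.002,0,0.105],[1,0.0134,-0.0023,0,0.157],[1,0.0179,-0.0023,0,0.209],[1,0.0224,-0.002,0,0.262]]
  ]
}}

```text
time_s: 4.4
tcp_pos: [0.5174, 0.0868, 0.0707]
ee_rot: [[-0.998, 0.066, 0.006], [0.066, 0.998, 0.003], [-0.006, 0.004, -1.0]]
wrist_force: [-1.8, 4.9, 7.6]
gripper_width: 0.009
```

```bash
python3 - <<'E'
from h import *
s=capture("scene")[180:310,240:390];t=capture("top")[165:275,262:392]
cv2.imwrite("pics/c2.png",np.hstack([cv2.resize(i,(400,346),interpolation=2) for i in(s,t)]))
E
```

```text
(no output)
```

View pics/c2.png

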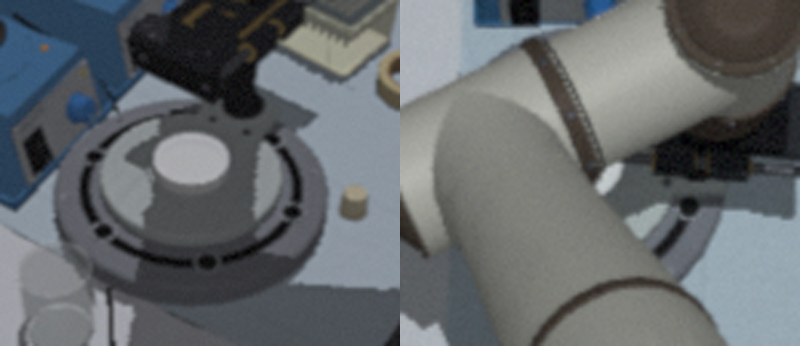

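Turning works: the old hole shows at (278,140) behind the head in the scene crop. Before swinging further I check the clearance between the gripper body and the right blue stirrer.

```bash
python3 - <<'E'
from h import *
s=cv2.imread("pics/scene0.png")[140:260,180:320];t=cv2.imread("pics/top0.png")[90:210,280:420]
cv2.imwrite("pics/c3.png",np.hstack([cv2.resize(i,(400,343),interpolation=2) for i in(s,t)]))
E
```

```text
(no output)
```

View pics/c3.png

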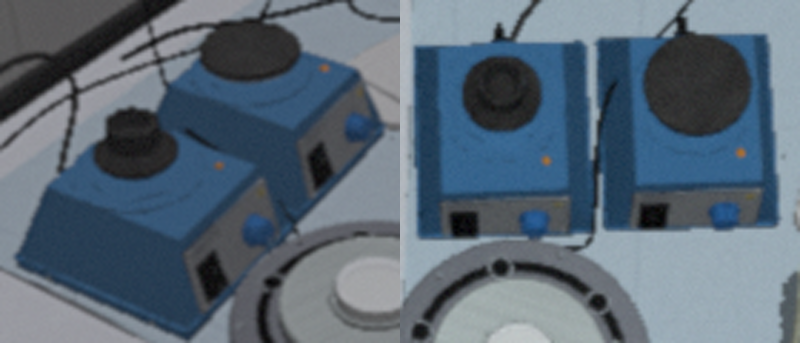

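```bash
python3 - <<'E'
from h import *
for z in(.04,.06,.08,.1,.12):print(z,px2w("scene",293.75,163.8,z),px2w("top",399.4,143.6,z),"edge",px2w("top",350+0,156.5,z),px2w("top",404,156.5,z))
E
```

```text
0.04 [ 0.7132 -0.0584  0.04  ] [ 0.6904 -0.0116  0.04  ] edge [0.6561 0.1048 0.04  ] [ 0.6587 -0.0222  0.04  ]
0.06 [ 0.6955 -0.0337  0.06  ] [ 0.6832 -0.0089  0.06  ] edge [0.6493 0.1057 0.06  ] [ 0.652  -0.0194  0.06  ]
0.08 [ 0.6778 -0.0089  0.08  ] [ 0.6759 -0.0063  0.08  ] edge [0.6426 0.1067 0.08  ] [ 0.6452 -0.0166  0.08  ]
0.1 [0.66   0.0158 0.1   ] [ 0.6687 -0.0036  0.1   ] edge [0.6359 0.1077 0.1   ] [ 0.6384 -0.0138  0.1   ]
0.12 [0.6423 0.0405 0.12  ] [ 0.6615 -0.001   0.12  ] edge [0.6291 0.1086 0.12  ] [ 0.6316 -0.011   0.12  ]
```

The stirrer top is at about 0.082 m and the gripper body at 0.12 m or more, so it clears. Continuing the arc.

Emit:
{"op": "play_rows", "data": {
  "targets": [
    [[1,0.0045,0,0,0.052],[1,0.0089,0.0005,0,0.105],[1,0.0133,0.0015,0,0.157],[1,0.0177,0.003,0,0.209],[1,0.022,0.0044,0,0.262]]
  ]
}}

```text
time_s: 4.92
tcp_pos: [0.5386, 0.0908, 0.0706]
ee_rot: [[-0.981, -0.195, 0.004], [-0.195, 0.981, 0.002], [-0.004, 0.001, -1.0]]
wrist_force: [-2.7, 4.0, 7.1]
gripper_width: 0.006
```

Past halfway; I lift off the head while staying against the tab, so the plunger can spring up freely.

Emit:
{"op": "play_rows", "data": {
  "targets": [
    [[1,0,0,0.007,0],[1,0,0,0.014,0],[1,0.0042,0.0016,0.014,0.052],[1,0.0083,0.0035,0.014,0.105],[1,0.0123,0.0056,0.014,0.157]]
  ]
}}

```text
time_s: 5.33
tcp_pos: [0.5477, 0.094, 0.0829]
ee_rot: [[-0.939, -0.343, -0.003], [-0.343, 0.939, -0.001], [0.004, -0.0, -1.0]]
wrist_force: [-2.3, -2.5, 2.2]
gripper_width: 0.004
```

Emit:
{"op": "play_rows", "data": {
  "targets": [
    [[1,0.0039,0.0022,0,0.052],[1,0.0076,0.0046,0,0.105],[1,0.0112,0.0073,0,0.157],[1,0.0112,0.0073,0,0.157]]
  ]
}}

```text
time_s: 5.67
tcp_pos: [0.5593, 0.1014, 0.0825]
ee_rot: [[-0.875, -0.485, -0.003], [-0.485, 0.875, -0.001], [0.003, 0.0, -1.0]]
wrist_force: [-1.3, -1.0, 1.6]
gripper_width: 0.007
```

Emit:
{"op": "play_rows", "data": {
  "targets": [
    [[1,0.0018,0.0013,0.001,0.026],[1,0.0036,0.0027,0.002,0.052],[1,0.0053,0.0041,0.002,0.078],[1,0.007,0.0055,0.002,0.105],[1,0.0087,0.007,0.002,0.131]]
  ]
}}

```text
time_s: 6.08
tcp_pos: [0.5667, 0.1081, 0.0837]
ee_rot: [[-0.804, -0.594, -0.005], [-0.594, 0.804, -0.002], [0.005, 0.002, -1.0]]
wrist_force: [-2.4, -0.5, -1.7]
gripper_width: 0.01
```

Emit:
{"op": "play_rows", "data": {
  "targets": [
    [[1,0.0008,0.0008,0,0.013],[1,0.0016,0.0016,0,0.026],[1,0.0024,0.0024,0,0.039],[1,0.0032,0.0032,0,0.052]]
  ]
}}

```text
time_s: 6.42
tcp_pos: [0.5716, 0.1123, 0.0842]
ee_rot: [[-0.771, -0.637, -0.002], [-0.637, 0.771, -0.001], [0.002, 0.001, -1.0]]
wrist_force: [-4.5, -0.6, -1.7]
gripper_width: 0.005
```

Emit:
{"op": "play_rows", "data": {
  "targets": [
    [[1,0.0006,0.0007,0,0.01],[1,0.0012,0.0014,0,0.02],[1,0.0018,0.0021,0,0.03],[1,0.0018,0.0021,0,0.03]]
  ]
}}

```text
time_s: 6.75
tcp_pos: [0.5749, 0.1147, 0.085]
ee_rot: [[-0.751, -0.66, 0.001], [-0.66, 0.751, -0.0], [-0.001, -0.001, -1.0]]
wrist_force: [-1.9, -1.9, -0.8]
gripper_width: 0.006
```

```bash
python3 - <<'E'
from h import *
c=get_calibration("wrist");w=capture("wrist");s=capture("scene")[180:310,240:390]
cv2.imwrite("pics/c4.png",np.hstack([cv2.resize(s,(400,346),interpolation=2),cv2.resize(w[60:406,120:520],(400,346))]))
C=np.array([.5085,.17])
for d in(0,60):
    a=np.radians(-109.2+d);print([w2px([*(C+.085*np.array([np.cos(a),np.sin(a)])),z],c)-[120,60] for z in(.0285,.0575,.0625)])
E
```

```text
[array([278.12386454,  52.45088764]), array([293.31214682,  49.23680472]), array([296.46985217,  48.56858387])]
[array([190.86688031, 192.92590962]), array([191.14887659, 211.27589751]), array([191.20632732, 215.0143163 ])]
```

View pics/c4.png

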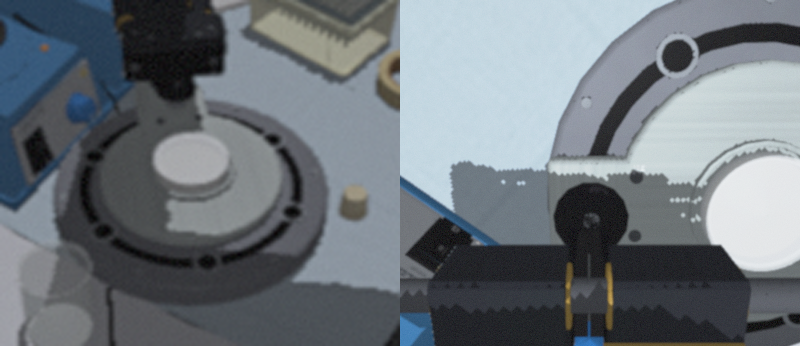

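Head at (191,218) in the wrist crop, predicted (191,215) for the hole. Within a millimetre or so, given that the old hole is also displaced about 4 px. A gentle extra push shows whether it's locked.

Emit:
{"op": "play_rows", "data": {
  "targets": [
    [[1,0.0005,0.0006,0,0.005],[1,0.001,0.0011,0,0.01],[1,0.001,0.0011,0,0.01]]
  ]
}}

```text
time_s: 7.1
tcp_pos: [0.5751, 0.1149, 0.085]
ee_rot: [[-0.745, -0.667, -0.001], [-0.667, 0.745, -0.001], [0.001, -0.001, -1.0]]
wrist_force: [-2.2, -4.2, 1.1]
gripper_width: 0.008
```

Emit:
{"op": "play_rows", "data": {
  "targets": [
    [[1,0.0006,0.0008,0,0],[1,0.0012,0.0016,0,0],[1,0.0012,0.0016,0,0]]
  ]
}}

```text
time_s: 7.35
tcp_pos: [0.5753, 0.1153, 0.085]
ee_rot: [[-0.745, -0.667, -0.003], [-0.667, 0.745, -0.003], [0.005, -0.0, -1.0]]
wrist_force: [-4.8, -8.3, 3.6]
gripper_width: 0.003
```

Locked: force climbs to 9.6 N with no motion. Back off from the tab, then straight up and away.

Emit:
{"op": "play_rows", "data": {
  "targets": [
    [[1,-0.003,-0.0026,0.001,0],[1,-0.006,-0.0052,0.002,0],[1,-0.006,-0.0052,0.003,0],[1,-0.006,-0.0052,0.02,0],[1,-0.006,-0.0052,0.045,0]]
  ]
}}

```text
time_s: 7.77
tcp_pos: [0.5697, 0.1123, 0.1283]
ee_rot: [[-0.745, -0.667, -0.003], [-0.667, 0.745, -0.001], [0.003, 0.001, -1.0]]
wrist_force: [0.5, -0.1, 0.2]
gripper_width: 0.006
```

Emit:
{"op": "play_rows", "data": {
  "targets": [
    [[1,0,0,0.035,0],[1,0,0,0.07,0],[1,-0.02,-0.03,0.1,0],[1,-0.03,-0.065,0.12,0],[1,-0.04,-0.1,0.12,0]]
  ]
}}

```text
time_s: 8.18
tcp_pos: [0.5331, 0.0131, 0.2554]
ee_rot: [[-0.742, -0.67, 0.013], [-0.67, 0.742, 0.003], [-0.011, -0.006, -1.0]]
wrist_force: [1.6, -0.9, 1.2]
gripper_width: 0.004
```

Emit:
{"op": "play_rows", "data": {
  "targets": [
    [[1,-0.01,-0.038,0,0],[1,-0.02,-0.076,0,0],[1,-0.03,-0.114,0,0],[1,-0.03,-0.114,0,0],[1,-0.03,-0.114,0,0]]
  ]
}}

```text
time_s: 8.6
tcp_pos: [0.5007, -0.1032, 0.2505]
ee_rot: [[-0.747, -0.665, 0.003], [-0.665, 0.747, 0.0], [-0.003, -0.002, -1.0]]
wrist_force: [0.1, 0.1, 0.1]
gripper_width: 0.006
```

```bash
python3 - <<'E'
from h import *
s=capture("scene");t=capture("top")
cv2.imwrite("pics/c5.png",np.hstack([cv2.resize(i,(400,367),interpolation=2) for i in(t[165:275,262:382],s[190:300,252:372])]))
C=np.array([.5085,.17]);a=np.radians(-49.2)
for z in(.0575,.0625):
  p=[*(C+.085*np.array([np.cos(a),np.sin(a)])),z]
  print(z,(w2px(p,get_calibration("top"))-[262,165])/.3,(w2px(p,get_calibration("scene"))-[252,190])/.3+[400,0])
print(sense()["tcp_pos"],sense()["wrist_force"],sense()["time_s"])
E
```

```text
0.0575 [292.07675234  91.35363059] [582.65709882  74.55150993]
0.0625 [292.44538924  89.43366639] [582.61508552  68.71322017]
[ 0.50115215 -0.10142948  0.25010407] [-0.7283049   0.28828932  0.66603491] 8.7
```

View pics/c5.png

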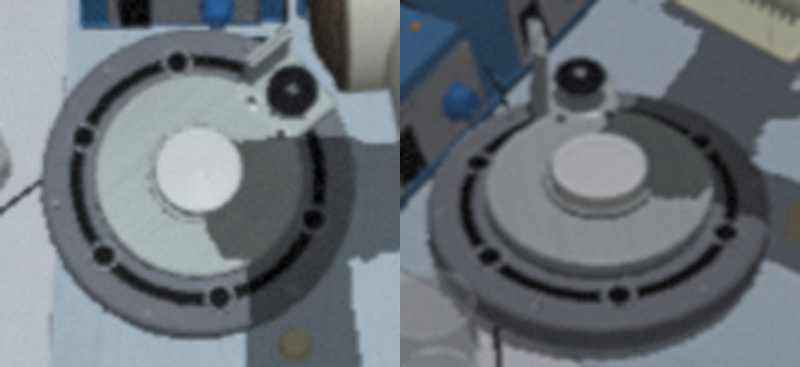

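Pressed/up can't be told by eye here (scene head at (580,75)); I measure the blob centroid against the start picture.

```bash
python3 - <<'E'
from h import *
C=np.array([.5085,.17]);cs,ct=get_calibration("scene"),get_calibration("top")
P=lambda d,z:[*(C+.085*np.array([np.cos(np.radians(d-109.2)),np.sin(np.radians(d-109.2))])),z]
def blob(img,g,r=11):
    x,y=int(g[0])-r,int(g[1])-r;k=img[y:y+2*r,x:x+2*r].max(2)
    n,l,st,ce=cv2.connectedComponentsWithStats((k<75).astype(np.uint8))
    i=1+np.argmin(np.linalg.norm(ce[1:]-r,axis=1));return ce[i]+[x,y],st[i]
for n,c in(("scene",cs),("top",ct)):
    a=cv2.imread(f"pics/{n}0.png");b=capture(n)
    for im,d in((a,0),(b,60)):
        up,dn=w2px(P(d,.0625),c),w2px(P(d,.0575),c);m,st=blob(im,up);print(n,d,"blob-up",(m-up).round(2),"dn-up",(dn-up).round(2),st)
    if n=="scene":cv2.imwrite("pics/c6.png",np.hstack([cv2.resize(i,(400,400),interpolation=2) for i in(a[195:250,315:370],b[190:245,280:335])]))
E
```

```text
scene 0 blob-up [-2.89  0.92] dn-up [-0.12  1.76] [  0   0  18  22 228]
scene 60 blob-up [-1.18  3.37] dn-up [0.01 1.75] [  3   9  16  13 153]
top 0 blob-up [-0.41  0.03] dn-up [-0.14  0.46] [  4   5  15  15 167]
top 60 blob-up [-0.76  0.05] dn-up [-0.11  0.58] [  4   5  15  15 166]
```

View pics/c6.png

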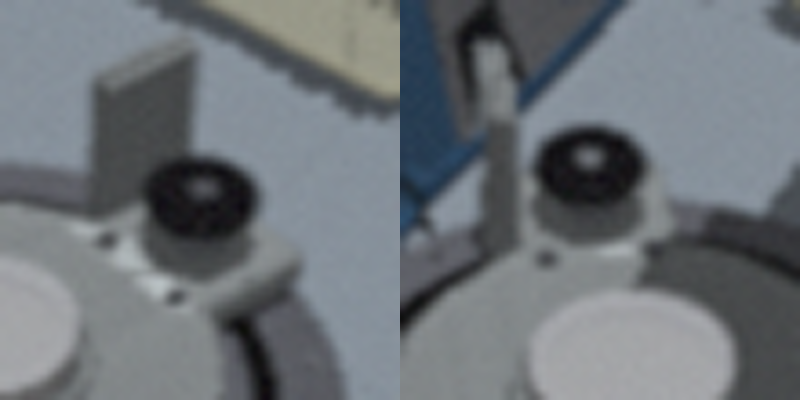

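```bash
python3 - <<'E'
from h import *
C=np.array([.5085,.17]);c=get_calibration("wrist");w=capture("wrist")
P=lambda d,z:[*(C+.085*np.array([np.cos(np.radians(d-109.2)),np.sin(np.radians(d-109.2))])),z]
for n,p in(("up",P(60,.0625)),("dn",P(60,.0575)),("h0",P(0,.028)),("h5",P(-60,.028)),("h2",P(120,.028)),("h4",P(-120,.028)),("h3",P(180,.028)),("tabtop",P(75.2,.095))):print(n,w2px(p,c).round(1))
cv2.imwrite("pics/w2.png",w)
E
```

```text
up [418.  399.1]
dn [416.7 395.9]
h0 [456.4 319.3]
h5 [536.5 320.8]
h2 [439.9 433.2]
h4 [561.9 381.1]
h3 [512.4 434.4]
tabtop [428.  441.2]
```

View pics/w2.png

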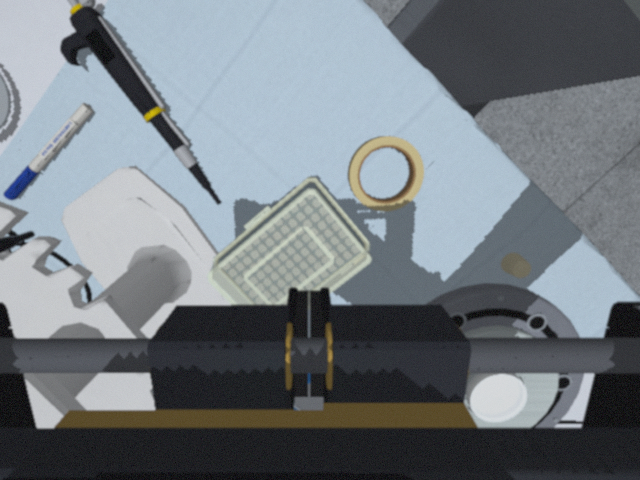

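```bash
python3 - <<'E'
from h import *
a=cv2.imread("pics/scene0.png");b=np.mean([capture("scene") for _ in range(4)],0)
c=get_calibration("scene");C=np.array([.5085,.17])
P=lambda d,z:[*(C+.085*np.array([np.cos(np.radians(d-109.2)),np.sin(np.radians(d-109.2))])),z]
for im,d,u in((a,0,342),(b,60,305)):
    print(d,[w2px(P(d,z),c).round(1) for z in(.0625,.0575,.043)])
    v0=205 if d==0 else 200
    k=im[...,1].astype(float)
    print(v0,"vert",k[v0:v0+36,u-1:u+2].mean(1).round().astype(int))
    r=[int(w2px(P(d,.0625),c)[1])+i for i in range(-3,6)]
    for y in r:print(y,k[y,u-12:u+14].round().astype(int))
E
```

```text
0 [array([343.1, 220.2]), array([342.9, 221.9]), array([342.6, 226.9])]
205 vert [121 121 126 127 126 129 132 133 134 135 126  86  36  23  45  71  68  43
  24  23  25  26  33  55  64  68  74  76  99 134 138 137 131 132 135 137]
217 [ 76  76  74  73  74  70  62  50  42  31  32  32  37  39  49  61  81 112
 133 141 146 145 146 144 146 145]
218 [ 74  72  73  73  75  63  44  32  21  19  15  23  19  27  19  17  34  57
  92 122 140 146 144 144 143 142]
219 [ 75  74  73  72  65  46  28  28  22  25  26  41  49  46  41  25  18  28
  49  89 124 145 146 145 144 142]
220 [ 74  75  74  70  58  37  26  21  21  25  42  59  78  77  61  34  23  26
  24  55 105 138 146 143 141 144]
221 [ 73  74  72  70  57  33  20  26  24  20  34  56  73  75  62  40  19  17
  20  39  88 126 143 143 143 145]
222 [ 72  73  75  80  74  41  20  16  24  26  24  38  48  42  40  26  23  22
  17  39  82 125 142 145 144 145]
223 [ 73  85  97 111 106  64  22  16  21  21  25  26  23  24  14  27  24  16
  13  44  90 129 145 145 145 145]
224 [ 97 113 127 135 120  75  31  22  25  22  25  23  18  27  25  21  25  25
  23  61 106 137 1
[... 654 characters left out ...]

  64 106 136 146 146 145 143 145]
210 [ 74  73  86 120 140 120  70  27  18  21  29  53  70  70  56  28  20  18
  32  65 110 139 144 144 145 145]
211 [ 72  72  88 117 131 100  51  20  22  22  41  76 103 104  80  42  24  21
  19  39  84 124 142 144 146 146]
212 [ 71  74  88 113 121  81  36  19  25  21  34  61  88  94  68  34  21  22
  20  29  68 112 136 143 145 144]
213 [ 72  73  84 108 110  71  28  18  23  23  24  32  46  47  35  23  22  21
  18  30  67 110 132 137 144 146]
214 [ 71  73  81 108 121  91  42  18  19  23  20  21  19  20  22  19  27  21
  22  42  85 124 136 138 144 146]
215 [ 72  70  81 112 136 116  61  24  21  23  22  24  26  23  22  25  20  20
  34  68 110 136 139 140 144 147]
```

Relative to the arm, the head is within 0.4 px of its "up" height, and a pressed plunger would differ by 1.8 px. It is up and locked, with the hand clear, so I hand in the job.

```bash
python3 -c "
from station import *
print(sense()['wrist_force']);print(finish_job())"
```

```text
[ 0.42294038 -0.50467406  0.28952669]
the job is handed in; nothing more can be done
None
```

The turntable is at the next hole, with the plunger sprung up and locked, and the hand is clear. I handed the job in at about 9 s.

**What I did:** I chose the larger base, the one with the dish. With the fingertips shut I pressed its plunger about 9 mm and pushed the tab counterclockwise. Past halfway I lifted off the head and kept pushing the tab until the plunger sprang into hole_1, then backed off and rose clear.

**Last checks:**
- **Lock:** an extra push met 9.6 N with almost no movement, so the table is locked.
- **Angle:** the top view puts the head within about 1 mm of hole_1.
- **Plunger height:** this was the least certain check. My first rough readings fell between up and down. A pixel profile of the scene view then put the head within about 0.4 px of "up", where a pressed plunger would be off by about 1.8 px.
- **Other objects:** the dish still sits in its ring, and the bung, tape roll and beaker looked untouched. The wrist force was near zero when I handed in.
- **Failed check:** the last wrist picture was no use for plunger height, because the gripper hid the plunger.

I viewed 10 pictures, within the budget.

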